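Show the long carrot to the inspection camera

TASK

Pick the longer of the two carrots off the bamboo board and hold it up to the small inspection camera for two pictures, its middle over the white round spot of the stand at the height of the lens (good to about 3 cm), level: first broadside to the lens, kept still for a good second, then turned in the air so that its thin tip points at the lens. Finish while holding it still like that, do not put it down or let go, keep clear of the camera and its stand, and leave the short carrot, the peeler and the lemon wedge where they are.

Things in the scene. Friction and masses are not known exactly. Their poses are not given: they have to be found in the camera images.
- long_carrot_mid (a point): The longer carrot, orange, loose on the board: 244 mm long, 29 mm thick at the green end, 25 in the middle, 18 near the tip; about 70 g, balancing 13 mm behind this point. The point lies half-way along, 12 mm above its underside. y axis along the carrot: +y to the thin tip, -y to the green end (122 mm each way); z up. Tip points roughly to the robot's left; it may be the nearer or the farther carrot
- short_carrot_mid (a point): The shorter carrot, a bystander on the same board: 162 mm long, 24 mm thick; this point is half-way along and half-way up, axes as on the long carrot
- peeler_mid (a point): Black-handled peeler, 170 x 25 x 18 mm, a bystander lying on the board along its far edge; this point is its centre, half-way up
- lemon_wedge_mid (a point): Lemon wedge, 50 x 44 x 28 mm high, lying on the board as a bystander near its far edge; this point is its centre
- board: Bamboo cutting board with black rim, 262 mm (x) by 325 mm (y), 16 mm thick, fixed to the worktop; origin at the centre of its underside, z up, so its top is at 16 mm
- camera_stand: Inspection camera's stand, fixed: dark steel strip 70 mm wide, 6 mm thick, with a round spot (90 mm disc, 7 mm high, white with dark rim) and a steel post 290 mm high, 275 mm from the spot. Origin on the worktop in the spot's middle; +x level towards the post, z up. On the post a black camera head (62 wide, 46 high) at a height that varies, looking level along -x over the spot
- lens (a point): Centre of the front of the camera's lens (barrel 33 mm wide), 220 mm from the line straight up from the spot's middle, 150 to 230 mm above the worktop; axes as the stand's: +x points away from the spot, into the camera
- view_point (a point): Where the middle of the carrot belongs: on the lens's line of sight straight above the round spot, 220 mm in front of the lens and at its height; axes as the stand's: +x points level towards the lens, y level across the view, z up
- long_carrot: The longer carrot itself, as named in the rules; origin below its middle on its underside, axes as at its middle point

How it is judged:
By the outcome, as a careful person would: the job done as asked, in the order asked, and still so for the second after the job is handed in, while the arm keeps its last pose, push and grip.
It also fails if it takes over 38 s, if anything falls off the work surface, if the arm or the gripper's body presses on something with over 40 N, if the wrist force passes 120 N, or if a joint passes its speed limit or range.

ROBOT

A 6-joint arm with a two-finger parallel gripper is mounted at the origin on a cart in front of the work surface, level with it; the furniture and walls round the work are solid. World frame = base frame: x ahead of the robot, y to its left, z up, the work surface at z = 0. Lengths are in m, angles in rad, forces in N, time in s.
With the tool pointing down it reaches from about 0.25 to 0.775 m from the base axis. Payload 8.9 kg.
Tool frame: the origin (TCP) lies on the centre line of the jaws, within the pads' length; the fingertips stand 22 mm ahead of it and the grasp point (between the pads) lies 3 mm ahead of it (bot.finger_overhang is the distance from the TCP to the fingertips, in m); z points along the fingers, y is the line along which they close (so a half turn about z gives the same grasp; the last joint's range is limited). The gripper opens to 85 mm and grips with 20 to 120 N. Pads are 22 mm wide; open, the fingers measure 114 mm over their backs; the gripper's body (76 mm by 85 mm) begins 54 mm behind the grasp point. The pads swing forward as they close: fully open they stand 13 mm farther back than shut.
Start: joints at [1.013, 0.291, -0.153, 1.127, 0, 1.431], TCP at [0.213, 0.48, 0.253] pointing down, gripper open.
Joint ranges: [-2.52, 2.52], [-0.91, 1.74], [-1.3, 1.37], [-1.96, 2.02], [-1.52, 1.47], [-3.14, 3.14]. Speed limits (rad/s): [2.22, 2.22, 2.79, 3.14, 3.14, 3.14].

INTERFACE

Orientations are given as a unit quaternion [w, x, y, z].
In Python, from cell import bot gives the robot as it stands.
- The arm moves only by the tool send_rows, never from a script. Its argument "plan" is a list of rows, each a list of 3 entries, a list of its own where there are three numbers: the shift along the tool's x, y, z in m, then the turn about the tool's z in rad, then the opening in per cent of the stroke, from 0 (shut) to 100 (fully open). A call has 1 to 8 rows; each row is the pose to reach, as a shift and turn from the pose commanded when the call began, along the tool's axes at that moment; what a row does not reach only later rows make up. A row lasts 1/8 s, in which the tool goes at most 62.5 mm and 10.7 degrees, less where a joint would pass 70% of its speed; a pose out of reach is approached as far as the arm can. A call with a gripper value outside its range is refused whole. The fingers move at their own pace and stop on an object; "grip_force" is the grip in N (left out, the last holds). Time passes only in rows, so rows that repeat a pose let the fingers close. It gives the time, the measured TCP pose, the force, the opening and the grip force at its end, in the units of the state.
- bot.state(): the state, without advancing time (a new reading comes with each control period).
- bot.snapshot(name): name is "scene" or "top" or "wrist"; returns a dict with "frame" (480x640x3 uint8, blue, green, red), "intrinsics" (3x3 intrinsics, pixels), "rvec" (rotation vector, rad) and "tvec" (3), from world to camera coordinates, as OpenCV has them. Camera axes: x right, y down, z forward; pixel columns grow to the right and rows downward; lengths in m; the calibration is good to about 2 mm. A picture is of the moment at which its call begins. There is no depth.
- bot.job_done(): hands the job in; it is judged then, once.
Trained networks look in the newest picture that a camera, given by its name, has taken for a name from the list of things; names that differ only in an ending like _2 or _b are one class to them, and where a whole thing is asked for, a point or a joint stands for the part that bears it (a point fixed in the world has none). Each returns a list of dicts, best first, with "confidence" (0 to 1); they miss things now and then, are a little off and sometimes report something else, mostly with a low value. They report only what shows in the picture. A call takes as long as a camera call.
- bot.silhouettes(target, camera): "region" (480x640 bool, what is visible of it) and "uv" ([column, row] in pixels, amid what is visible of it).
The state is a dict: "time": time; "joint_positions": joint angles; "qd": joint speeds; "tau": joint torques, N m; "position": TCP position; "orientation": TCP orientation; "wrist_force": force on the tool from outside, world axes, zero at the start; "ft_torque": the same for the moment, N m; "opening": opening from 0.0 (shut) to 1.0 (fully open); "grip_force": force on a finger pad.
Only numpy, scipy, OpenCV 4.12 (cv2) and the standard library are available. Lean on these libraries where they do the work, as an engineer would, in place of code of your own. Each camera call takes 0.05 s, during which the arm holds its last target. There are 200 camera calls.

## Working session

There is one attempt and no reset: what is moved stays moved. The work goes in short steps, Python scripts to look and compute and a tool call to move; the robot and the scene stay as the last step left them, time stands still between calls to the robot, and variables do not carry over. Pictures are saved under pics/ and viewed, at most 10 in all, crops included, and the job is handed in when it is done.

Besides the shell and the picture viewer there is one more tool, called after ">>>" by a JSON object that holds its "op" and its "data". send_rows: Moves the arm, as the interface text tells. Its arguments: {"type":"object","properties":{"plan":{"type":"array","items":{"type":"array"}},"grip_force":{"type":"number"}},"required":["plan"]}

```bash
ls; mkdir -p pics; python3 - <<'E'
from cell import bot
import cv2
for c in ("scene","top"):
    s=bot.snapshot(c); cv2.imwrite(f"pics/{c}0.png",s["frame"])
    R,_=cv2.Rodrigues(s["rvec"]); print(c,s["intrinsics"].tolist(),(-R.T@s["tvec"].reshape(3)).round(3),R.round(3).tolist())
    for t in ("long_carrot","short_carrot_mid","camera_stand","lens","lemon_wedge_mid","peeler_mid"):
        print(t,[(round(d["confidence"],2),[round(float(x),1) for x in d["uv"]],int(d["region"].sum())) for d in bot.silhouettes(t,c)][:3])
st=bot.state();print({k:st[k] for k in("time","position","orientation","opening","joint_positions")})
E
```

```text
pics
scene [[529.6927553038086, 0.0, 317.2349806238721], [0.0, 529.6927553038086, 244.94573470580684], [0.0, 0.0, 1.0]] [-0.055 -1.083  0.938] [[0.873, -0.488, -0.017], [-0.285, -0.482, -0.828], [0.396, 0.728, -0.56]]
long_carrot [(0.82, [358.0, 317.4], 679), (0.41, [258.0, 174.9], 304)]
short_carrot_mid [(0.62, [326.1, 327.9], 386)]
camera_stand [(0.87, [264.8, 215.2], 2326)]
lens [(0.57, [255.6, 173.5], 302)]
lemon_wedge_mid [(0.56, [413.3, 323.0], 135)]
peeler_mid [(0.57, [375.6, 296.8], 190)]
top [[447.1424335992735, 0.0, 319.31571460511503], [0.0, 447.1424335992735, 236.20326905840906], [0.0, 0.0, 1.0]] [0.353 0.008 1.124] [[0.01, -1.0, -0.022], [-0.986, -0.006, -0.167], [0.167, 0.023, -0.986]]
long_carrot [(0.8, [430.1, 242.6], 868)]
short_carrot_mid [(0.56, [431.0, 283.2], 493)]
camera_stand [(0.9, [196.5, 242.8], 5639), (0.67, [464.1, 205.4], 259)]
lens [(0.84, [147.5, 229.5], 731)]
lemon_wedge_mid [(0.82, [468.2, 206.1], 262)]
peeler_mid [(0.84, [403.3, 213.9], 514)]
{'time': 0.7, 'position': array([0.21348292, 0.47960437, 0.25332363]), 'orientation': array([-1.86009063e-06,  2.07871837e-01,  9.78156071e-01, -1.08549358e-05]), 'opening': 1.0021791944960248, 'joint_positions': array([ 1.01269297e+00,  2.90652710e-01, -1.53416210e-01,  1.12674908e+00,
       -3.92155662e-06,  1.43149050e+00])}
```

View pics/scene0.png

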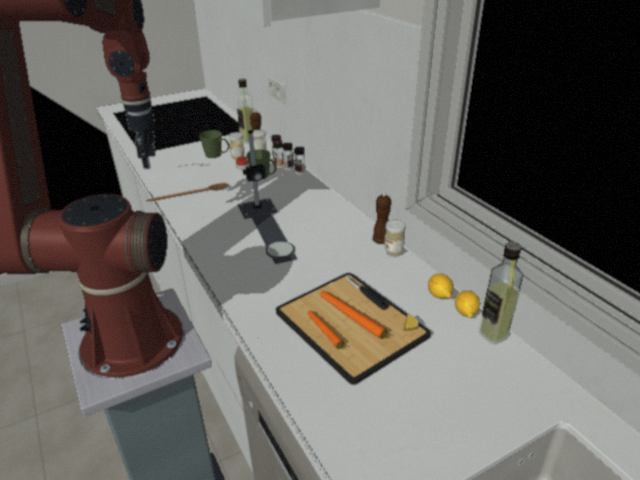

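View pics/top0.png

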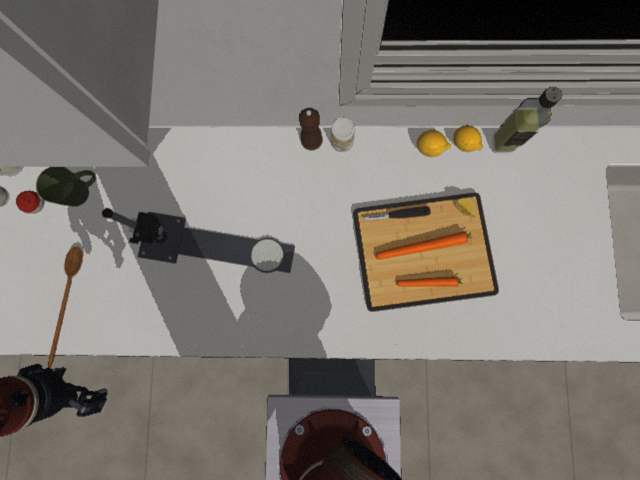

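The top picture shows the long carrot as the farther one (tip about (377,256), green end about (470,237)), the spot at about (267,254) and the camera head at about (150,226). The scene picture agrees: head at about (255,173), spot at about (280,251).

```bash
cat > h.py <<'E'
from cell import bot
import cv2, numpy as np
def cam(c):
    s=bot.snapshot(c); R,_=cv2.Rodrigues(s["rvec"]); return s["intrinsics"],R,np.ravel(s["tvec"]),s["frame"]
def ray(C,uv):
    K,R,t,_=C; d=R.T@np.linalg.solve(K,[uv[0],uv[1],1.]); return -R.T@t,d
def onz(C,uv,z):
    o,d=ray(C,uv); return o+d*(z-o[2])/d[2]
def tri(C1,u1,C2,u2):
    o,d=ray(C1,u1);p,e=ray(C2,u2)
    s=np.linalg.lstsq(np.c_[d,-e],p-o,rcond=None)[0]; a,b=o+d*s[0],p+e*s[1]
    return (a+b)/2,np.linalg.norm(a-b)
def axis(C,m,z):
    v,u=np.nonzero(m); P=np.array([onz(C,x,z)[:2] for x in zip(u,v)])
    c=P.mean(0);w=np.linalg.svd(P-c,full_matrices=False)[2][0]
    if w[1]<0:w=-w
    q=(P-c)@w; lo,hi=np.percentile(q,[.3,99.7]); return c+w*(lo+hi)/2,w,hi-lo
def state():
    s=bot.state(); w,x,y,z=s["orientation"]
    print("t",round(s["time"],2),"pos",s["position"].round(4),"yaw_x",round(np.arctan2(2*(x*y+w*z),1-2*(y*y+z*z)),4),"open",round(s["opening"],3),"grip",s["grip_force"],"F",np.round(s["wrist_force"],1),"q",np.round(s["joint_positions"],2)); return s
E
python3 - <<'E'
from h import *
T=cam("top");S=cam("scene")
for n,z in(("long_carrot",.028),("short_carrot_mid",.028),("peeler_mid",.025)):
    for nm,C in(("top",T),("scene",S)):
        for d in bot.silhouettes(n,nm)[:1]:
            c,w,L=axis(C,d["region"],z); print(n,nm,c.round(4),"dir",np.arctan2(w[1],w[0]).round(4),"L",L.round(3))
# orange threshold on the long carrot ring
lt=bot.silhouettes("lens","top");ls=bot.silhouettes("lens","scene")
if lt and ls: print("head",tri(T,lt[0]["uv"],S,ls[0]["uv"]))
for nm,C in(("top",T),("scene",S)):
    g=C[3].min(axis=2); x0,x1,y0,y1=(245,290,233,276) if nm=="top" else (262,300,238,264)
    m=np.zeros(g.shape,np.uint8); m[y0:y1,x0:x1]=g[y0:y1,x0:x1]
    print(nm,"spot approx",onz(C,(267,254) if nm=="top" else (280,251),.007).round(4))
for nm,C,b in(("top",T,(90,190,310,290)),("scene",S,(215,120,315,270))):
    x0,y0,x1,y1=b; cv2.imwrite(f"pics/z_{nm}.png",cv2.resize(C[3][y0:y1,x0:x1],None,fx=3.5,fy=3.5,interpolation=cv2.INTER_CUBIC))
state()
E
```

```text
long_carrot top [ 0.5148 -0.2204] dir 1.7934 L 0.234
long_carrot scene [ 0.5147 -0.2175] dir 1.8043 L 0.229
short_carrot_mid top [ 0.4261 -0.2305] dir 1.6131 L 0.151
short_carrot_mid scene [ 0.4245 -0.2334] dir 1.6091 L 0.155
peeler_mid top [ 0.5955 -0.1595] dir 1.6965 L 0.166
peeler_mid scene [0.6288 0.6687] dir 1.1782 L 0.14
head (array([0.52937347, 0.41587686, 0.15278626]), np.float64(0.006097694548883071))
top spot approx [0.495  0.1666 0.007 ]
scene spot approx [0.487  0.1569 0.007 ]
t 1.2 pos [0.2135 0.4796 0.2533] yaw_x 2.7228 open 1.0 grip 0.0 F [-0.  -0.3 -0.5] q [ 1.01  0.29 -0.15  1.13 -0.    1.43]
```

View pics/z_top.png

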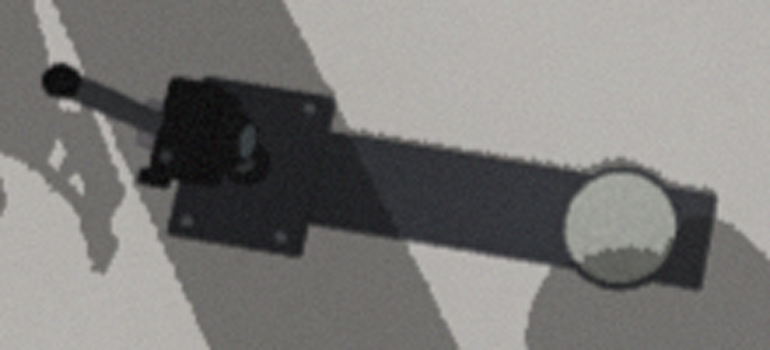

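View pics/z_scene.png

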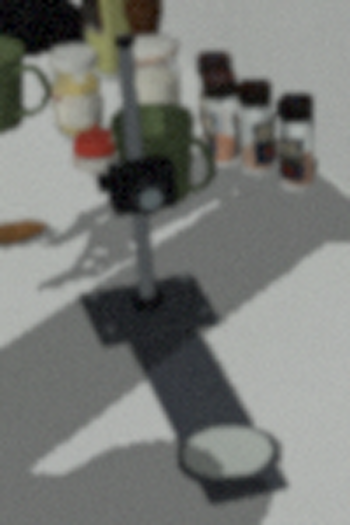

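Zoomed top picture: spot centre at px (267.1,255.1), lens glass about (160.6,230), post top (107.7,213). Zoomed scene picture: lens (258.1,176.3), spot (280.7,250), post base (257.3,205).

```bash
python3 - <<'E'
from h import *
T=cam("top");S=cam("scene")
s1=onz(T,(267.1,255.1),.007);s2=onz(S,(280.7,250),.007);print("spot",s1,s2)
L,e=tri(T,(160.6,230),S,(258.1,176.3));print("lens",L,e)
print("post top",onz(T,(107.7,213),.29),"base",onz(S,(257.3,205),.006))
f=lambda u,v:onz(T,(90+u/3.5,190+v/3.5),.006)
a,b=f(706,242),f(321,179);d=b-a;print("strip dir",np.arctan2(d[1],d[0]))
for p in(L,onz(T,(107.7,213),.29)):
    d=p-s1;print(np.hypot(*d[:2]),np.arctan2(d[1],d[0]))
# heights of the lens given it is 220 from spot along direction
E
```

```text
spot [0.4922343  0.16621675 0.007     ] [0.49128806 0.16074927 0.007     ]
lens [0.52754561 0.38446896 0.15504961] 0.0013052148764124323
post top [0.53644942 0.43718077 0.29      ] base [0.54351112 0.45822986 0.006     ]
strip dir 1.415808699881304
0.2210902904595747 1.4103949367882436
0.27454777080423665 1.4090448129926982
```

```bash
cat >> h.py <<'E'
def go(p,yaw):
    s=state(); w,x,y,z=s["orientation"]; a=np.arctan2(2*(x*y+w*z),1-2*(y*y+z*z))
    d=np.array(p)-s["position"]; 
    print("shift",round(d@[np.cos(a),np.sin(a),0],4),round(d@[np.sin(a),-np.cos(a),0],4),round(-d[2],4),"turn",round((a-yaw+np.pi)%(2*np.pi)-np.pi,4))
E
python3 - <<'E'
from h import *
print(bot.finger_overhang)
m=np.array([.515,-.219]);g=m-.008*np.array([np.cos(1.797),np.sin(1.797)])
go([*g,.16],1.797)
E
```

```text
0.022
t 1.3 pos [0.2135 0.4796 0.2533] yaw_x 2.7228 open 0.999 grip 0.0 F [-0.7  0.8 -0.3] q [ 1.01  0.29 -0.15  1.13 -0.    1.43]
shift -0.5644 -0.5221 0.0933 turn 0.9258
```

>>> {"op": "send_rows", "data": {"plan": [[[-0.02, -0.02, 0], 0.05, 100], [[-0.055, -0.05, 0], 0.15, 100], [[-0.095, -0.088, 0], 0.27, 90], [[-0.135, -0.125, 0], 0.4, 80], [[-0.175, -0.162, 0], 0.53, 75], [[-0.215, -0.2, 0], 0.66, 75], [[-0.255, -0.236, 0], 0.8, 75], [[-0.295, -0.273, 0], 0.926, 75]]}}

```text
time: 2.3
position: [0.3726, 0.1086, 0.2536]
orientation: [0.0, 0.625, 0.781, 0.0]
wrist_force: [0.0, -0.2, 0.7]
opening: 0.751
grip_force: 0.0
```

```bash
python3 - <<'E'
from h import *
m=np.array([.515,-.219]);g=m-.008*np.array([np.cos(1.797),np.sin(1.797)])
go([*g,.16],1.797)
E
```

```text
t 2.3 pos [0.3726 0.1086 0.2536] yaw_x 1.7926 open 0.751 grip 0.0 F [ 0.  -0.2  0.7] q [ 0.09  0.03 -0.47  1.07  0.    1.44]
shift -0.3589 0.0669 0.0936 turn -0.0044
```

>>> {"op": "send_rows", "data": {"plan": [[[-0.05, 0.009, 0.013], 0, 75], [[-0.1, 0.019, 0.026], 0, 75], [[-0.15, 0.028, 0.04], 0, 75], [[-0.2, 0.037, 0.053], 0, 70], [[-0.25, 0.047, 0.065], 0, 70], [[-0.3, 0.056, 0.08], 0, 70], [[-0.34, 0.063, 0.09], 0, 70], [[-0.359, 0.067, 0.094], 0, 70]]}}

```text
time: 3.3
position: [0.5179, -0.2263, 0.1585]
orientation: [-0.0, 0.623, 0.782, -0.0]
wrist_force: [-0.4, 0.4, 0.6]
opening: 0.701
grip_force: 0.0
```

```bash
python3 - <<'E'
from h import *
W=cam("wrist");T=cam("top");cv2.imwrite("pics/w1.png",W[3])
K,R,t,_=W;print("wrist cam at",(-R.T@t).round(3))
for nm,C in(("wrist",W),("top",T)):
    for d in bot.silhouettes("long_carrot",nm)[:2]:
        c,w,L=axis(C,d["region"],.028); print(nm,d["confidence"],c.round(4),"dir",np.arctan2(w[1],w[0]).round(4),"L",L.round(3))
m=np.array([.515,-.219]);g=m-.008*np.array([np.cos(1.797),np.sin(1.797)])
go([*g,.041],1.797)
E
```

```text
wrist cam at [ 0.501 -0.149  0.279]
wrist 0.61 [ 0.5158 -0.2203] dir 1.7881 L 0.238
t 3.5 pos [ 0.5174 -0.2237  0.1594] yaw_x 1.7969 open 0.702 grip 0.0 F [ 0.3 -0.  -0.1] q [-0.54  0.43 -0.2   0.94  0.    0.81]
shift -0.0028 -0.0012 0.1184 turn -0.0001
```

View pics/w1.png

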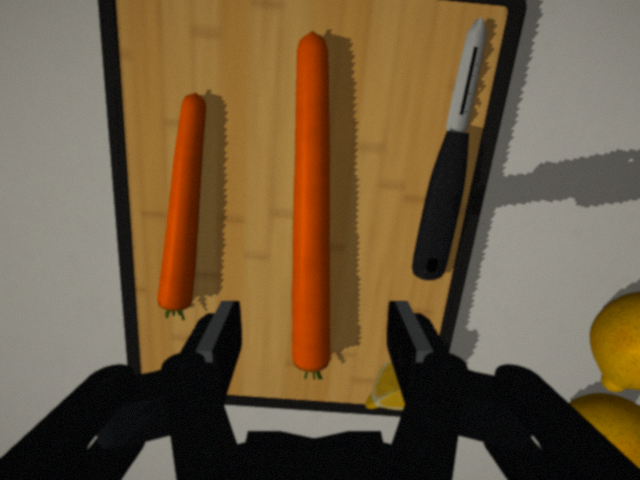

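Wrist picture: the carrot (columns 293–330) lies centred between the fingers, nothing else in the way. Descend and grip.

>>> {"op": "send_rows", "data": {"plan": [[[-0.002, -0.001, 0.03], 0.006, 70], [[-0.004, -0.001, 0.065], 0.006, 70], [[-0.004, -0.001, 0.095], 0.006, 65], [[-0.004, -0.001, 0.112], 0.006, 60], [[-0.004, -0.001, 0.118], 0.006, 60], [[-0.004, -0.001, 0.118], 0.006, 60]]}}

```text
time: 4.25
position: [0.5177, -0.228, 0.0419]
orientation: [0.0, 0.625, 0.781, 0.0]
wrist_force: [-0.7, -0.3, 1.2]
opening: 0.6
grip_force: 0.0
```

>>> {"op": "send_rows", "data": {"plan": [[[0, 0, 0], 0, 40], [[0, 0, 0], 0, 15], [[0, 0, 0], 0, 0], [[0, 0, 0], 0, 0], [[0, 0, 0], 0, 0], [[0, 0, 0], 0, 0], [[0, 0, 0], 0, 0]], "grip_force": 40}}

```text
time: 5.12
position: [0.5182, -0.2289, 0.0424]
orientation: [0.001, 0.625, 0.781, 0.0]
wrist_force: [-1.5, 2.1, 7.0]
opening: 0.281
grip_force: 39.1
```

>>> {"op": "send_rows", "data": {"plan": [[[0, 0, -0.005], 0, 0], [[0, 0, -0.02], 0, 0], [[0, 0, -0.045], 0, 0], [[0, 0, -0.075], 0, 0], [[0, 0, -0.105], 0, 0], [[0, 0, -0.13], 0, 0], [[0, 0, -0.14], 0, 0], [[0, 0, -0.14], 0, 0]], "grip_force": 50}}

```text
time: 6.12
position: [0.5179, -0.2289, 0.1819]
orientation: [0.001, 0.625, 0.78, 0.0]
wrist_force: [-0.9, -0.3, -0.7]
opening: 0.278
grip_force: 49.1
```

```bash
python3 - <<'E'
from h import *
W=cam("wrist");S=cam("scene");cv2.imwrite("pics/w2.png",W[3])
s=bot.state()
for d in bot.silhouettes("long_carrot","wrist")[:1]:
    c,w,L=axis(W,d["region"],s["position"][2]-.013); print(d["confidence"],c.round(4),"dir",np.arctan2(w[1],w[0]).round(4),"L",L.round(3))
yb=1.41+np.pi/2; u=np.array([np.cos(yb),np.sin(yb)])
p=np.array([.492,.165])-.008*u
go([*p,.168],yb)
E
```

```text
0.85 [ 0.5127 -0.2004] dir 1.7874 L 0.17
t 6.28 pos [ 0.5171 -0.2284  0.1803] yaw_x 1.7907 open 0.277 grip 49.06146662062383 F [ 0.2  0.  -1.4] q [-0.55  0.42 -0.17  0.99  0.    0.81]
shift 0.3865 0.0688 0.0123 turn -1.1901
```

View pics/w2.png

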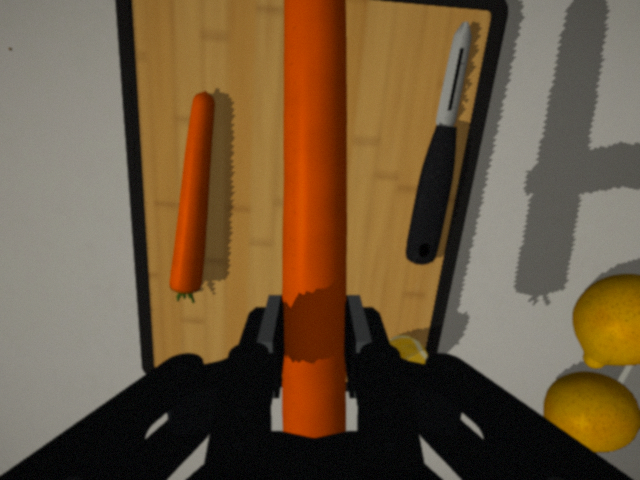

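Picture: the carrot is firmly held across the jaws (columns 285–347), straight, and the short carrot, peeler and lemon have not moved. Now to the broadside pose.

>>> {"op": "send_rows", "data": {"plan": [[[0.01, 0.002, 0], -0.03, 0], [[0.035, 0.006, 0], -0.1, 0], [[0.07, 0.012, 0], -0.21, 0], [[0.11, 0.02, 0], -0.33, 0], [[0.15, 0.027, 0.003], -0.45, 0], [[0.185, 0.033, 0.005], -0.56, 0], [[0.212, 0.038, 0.007], -0.65, 0], [[0.23, 0.041, 0.009], -0.7, 0]]}}

```text
time: 7.28
position: [0.5068, 0.0064, 0.1719]
orientation: [-0.0, 0.318, 0.948, -0.0]
wrist_force: [0.3, 0.4, -0.8]
opening: 0.277
grip_force: 49.1
```

```bash
python3 - <<'E'
from h import *
yb=1.41+np.pi/2; u=np.array([np.cos(yb),np.sin(yb)])
go([*(np.array([.492,.165])-.008*u),.168],yb)
E
```

```text
t 7.28 pos [0.5068 0.0064 0.1719] yaw_x 2.4948 open 0.277 grip 49.06135700890445 F [ 0.3  0.4 -0.8] q [-0.13  0.32 -0.34  0.91  0.    0.51]
shift 0.1004 0.1214 0.0039 turn -0.486
```

>>> {"op": "send_rows", "data": {"plan": [[[0.008, 0.01, 0], -0.05, 0], [[0.025, 0.03, 0.001], -0.13, 0], [[0.05, 0.06, 0.002], -0.25, 0], [[0.075, 0.09, 0.003], -0.37, 0], [[0.092, 0.111, 0.004], -0.45, 0], [[0.1, 0.121, 0.004], -0.486, 0], [[0.1, 0.121, 0.004], -0.486, 0], [[0.1, 0.121, 0.004], -0.486, 0]]}}

```text
time: 8.28
position: [0.5013, 0.1606, 0.1683]
orientation: [-0.0, 0.083, 0.997, -0.0]
wrist_force: [-0.3, 0.8, -0.4]
opening: 0.276
grip_force: 49.1
```

```bash
python3 - <<'E'
from h import *
yb=1.41+np.pi/2; u=np.array([np.cos(yb),np.sin(yb)])
go([*(np.array([.492,.165])-.008*u),.168],yb)
S=cam("scene");T=cam("top");cv2.imwrite("pics/b.png",np.hstack([cv2.resize(S[3][100:340,160:480],(400,300)),cv2.resize(T[3][150:330,80:320],(400,300))]))
for nm,C in(("scene",S),("top",T)):
    for d in bot.silhouettes("long_carrot",nm)[:1]:
        c,w,L=axis(C,d["region"],.155); print(nm,round(d["confidence"],2),c.round(4),"dir",np.arctan2(w[1],w[0]).round(4),"L",L.round(3))
E
```

```text
t 8.28 pos [0.5013 0.1606 0.1683] yaw_x 2.975 open 0.276 grip 49.09556432015961 F [-0.3  0.8 -0.4] q [ 0.17  0.36 -0.29  0.92 -0.    0.34]
shift 0.0019 0.0028 0.0003 turn -0.0058
scene 0.79 [0.4907 0.163 ] dir 3.0114 L 0.235
top 0.73 [0.5296 0.1512] dir 3.0225 L 0.16
```

View pics/b.png

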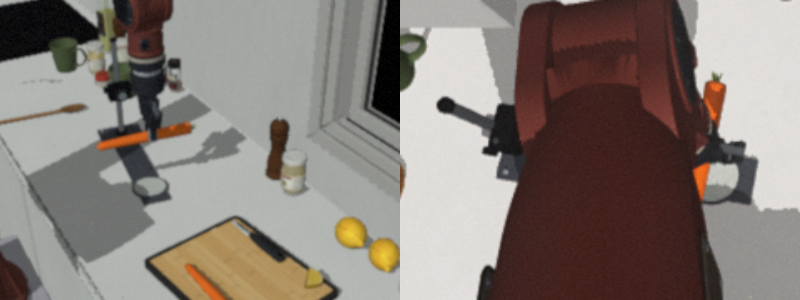

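Picture: the carrot hangs broadside over the white spot; camera and post are clear of the arm. Trim slightly and hold still.

>>> {"op": "send_rows", "data": {"plan": [[[0.002, 0.003, 0], -0.006, 0], [[0.002, 0.003, 0], -0.006, 0], [[0.002, 0.003, 0], -0.006, 0], [[0.002, 0.003, 0], -0.006, 0], [[0.002, 0.003, 0], -0.006, 0], [[0.002, 0.003, 0], -0.006, 0], [[0.002, 0.003, 0], -0.006, 0], [[0.002, 0.003, 0], -0.006, 0]]}}

```text
time: 9.48
position: [0.4997, 0.1648, 0.1683]
orientation: [0.0, 0.079, 0.997, -0.0]
wrist_force: [0.3, 0.6, -0.2]
opening: 0.275
grip_force: 49.1
```

>>> {"op": "send_rows", "data": {"plan": [[[0, 0, 0], 0, 0], [[0, 0, 0], 0, 0], [[0, 0, 0], 0, 0], [[0, 0, 0], 0, 0], [[0, 0, 0], 0, 0], [[0, 0, 0], 0, 0], [[0, 0, 0], 0, 0], [[0, 0, 0], 0, 0]]}}

```text
time: 10.48
position: [0.4997, 0.1648, 0.1683]
orientation: [-0.0, 0.079, 0.997, -0.0]
wrist_force: [-0.6, 0.1, -0.8]
opening: 0.276
grip_force: 49.1
```

```bash
python3 - <<'E'
from h import *
yb=1.41; u=np.array([np.cos(yb),np.sin(yb)])
go([*(np.array([.492,.165])-.008*u),.168],yb)
E
```

```text
t 10.47 pos [0.4997 0.1648 0.1683] yaw_x 2.9828 open 0.276 grip 49.09905610489659 F [-0.6  0.1 -0.8] q [ 0.18  0.36 -0.29  0.92 -0.    0.34]
shift 0.0077 -0.009 0.0003 turn 1.5728
```

>>> {"op": "send_rows", "data": {"plan": [[[0.001, -0.001, 0], 0.04, 0], [[0.001, -0.001, 0], 0.12, 0], [[0.002, -0.002, 0], 0.25, 0], [[0.003, -0.003, 0], 0.39, 0], [[0.003, -0.004, 0], 0.53, 0], [[0.004, -0.005, 0], 0.67, 0], [[0.005, -0.006, 0], 0.81, 0], [[0.005, -0.006, 0], 0.95, 0]]}}

```text
time: 11.48
position: [0.4938, 0.1596, 0.1683]
orientation: [-0.0, 0.528, 0.849, -0.0]
wrist_force: [-0.1, -0.2, 0.1]
opening: 0.274
grip_force: 49.1
```

```bash
python3 - <<'E'
from h import *
yb=1.41; u=np.array([np.cos(yb),np.sin(yb)])
go([*(np.array([.492,.165])-.008*u),.168],yb)
E
```

```text
t 11.47 pos [0.4938 0.1596 0.1683] yaw_x 2.0281 open 0.274 grip 49.10032172469073 F [-0.1 -0.2  0.1] q [ 0.17  0.34 -0.31  0.91 -0.    1.29]
shift -0.0009 -0.0038 0.0003 turn 0.6181
```

>>> {"op": "send_rows", "data": {"plan": [[[0, -0.001, 0], 0.13, 0], [[0, -0.002, 0], 0.27, 0], [[0, -0.003, 0], 0.41, 0], [[-0.001, -0.004, 0], 0.53, 0], [[-0.001, -0.004, 0], 0.6, 0], [[-0.001, -0.004, 0], 0.618, 0], [[-0.001, -0.004, 0], 0.618, 0], [[-0.001, -0.004, 0], 0.618, 0]]}}

```text
time: 12.48
position: [0.4907, 0.157, 0.1683]
orientation: [-0.0, 0.76, 0.65, -0.0]
wrist_force: [-0.3, -1.7, 0.7]
opening: 0.277
grip_force: 49.1
```

```bash
python3 - <<'E'
from h import *
yb=1.41; u=np.array([np.cos(yb),np.sin(yb)])
go([*(np.array([.492,.165])-.008*u),.168],yb)
S=cam("scene");W=cam("wrist");cv2.imwrite("pics/c.png",np.hstack([cv2.resize(S[3][100:340,160:480],(400,300)),cv2.resize(W[3],(400,300))]))
for d in bot.silhouettes("long_carrot","scene")[:1]:
    c,w,L=axis(S,d["region"],.155); print(round(d["confidence"],2),c.round(4),"dir",np.arctan2(w[1],w[0]).round(4),"L",L.round(3))
E
```

```text
t 12.47 pos [0.4907 0.157  0.1683] yaw_x 1.4158 open 0.277 grip 49.09883454194642 F [-0.3 -1.7  0.7] q [ 0.17  0.34 -0.32  0.91  0.    1.89]
shift 0.0001 0.0 0.0003 turn 0.0058
0.51 [0.4937 0.1604] dir 1.3896 L 0.229
```

View pics/c.png

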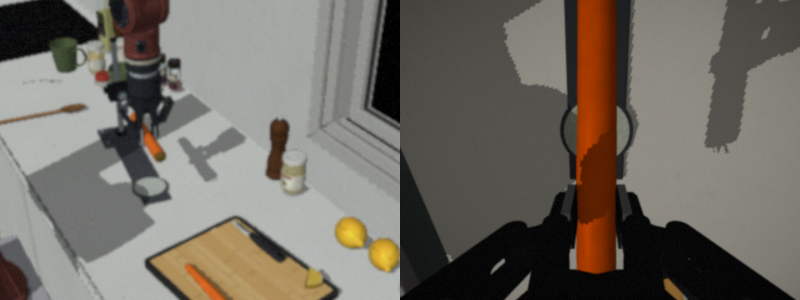

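Picture: the carrot points along the stand's strip towards the camera, tip forward, centred over the spot. Hold, then hand in.

>>> {"op": "send_rows", "data": {"plan": [[[0, 0, 0], 0, 0], [[0, 0, 0], 0, 0], [[0, 0, 0], 0, 0], [[0, 0, 0], 0, 0], [[0, 0, 0], 0, 0], [[0, 0, 0], 0, 0], [[0, 0, 0], 0, 0], [[0, 0, 0], 0, 0]]}}

```text
time: 13.62
position: [0.4907, 0.157, 0.1683]
orientation: [-0.0, 0.76, 0.65, -0.0]
wrist_force: [-0.4, -0.4, 0.9]
opening: 0.275
grip_force: 49.1
```

```bash
python3 - <<'E'
from h import *
state(); print(bot.job_done())
E
```

```text
t 13.62 pos [0.4907 0.157  0.1683] yaw_x 1.4148 open 0.275 grip 49.099189767439384 F [-0.4 -0.4  0.9] q [ 0.17  0.34 -0.32  0.91 -0.    1.89]
the job is handed in; nothing more can be done
None
```

I picked up the long carrot, held it still broadside to the lens for about two seconds, then turned it tip-on to the lens; I handed the job in at 13.6 s with the carrot still gripped and steady, and no verdict came back.

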